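Restock the empty pockets of the flange nut shelf

TASK

Slide the cover of the walnut nut shelf open, put the three spare steel hex nuts lying on the bench flat into the empty pockets, one to a pocket, then slide the cover fully shut again. Leave the nuts that are already in pockets, and everything else on the bench, where they are.

Things in the scene. Friction and masses are not known exactly. Their poses are not given: they have to be found in the camera images.
- shelf: low dark walnut nut shelf, fixed, 260 (own x) by 331 (own y), deck 45 high; origin on the bench below the middle of its pocket area (own y -78 to +78), which has six square cork-floored pockets, 3 along x by 2 along y, 74 pitch, each 50 x 50, 13 deep. Own y +78 to +253 is plain deck where the cover parks. Rails along own y at both x edges (inner faces at own x -120, +120), tops 57 high
- pocket0 (a point): centre of the floor of a pocket (own x -74, own y -37 of the shelf), 32 above the bench, 13 below the deck; axes as the shelf
- pocket1 (a point): centre of the floor of a pocket (own x -74, own y +37 of the shelf), 32 above the bench, 13 below the deck; axes as the shelf
- pocket2 (a point): centre of the floor of a pocket (own x +0, own y -37 of the shelf), 32 above the bench, 13 below the deck; axes as the shelf
- pocket3 (a point): centre of the floor of a pocket (own x +0, own y +37 of the shelf), 32 above the bench, 13 below the deck; axes as the shelf
- pocket4 (a point): centre of the floor of a pocket (own x +74, own y -37 of the shelf), 32 above the bench, 13 below the deck; axes as the shelf
- pocket5 (a point): centre of the floor of a pocket (own x +74, own y +37 of the shelf), 32 above the bench, 13 below the deck; axes as the shelf
- cover (a joint): travel in m of the walnut sliding cover (260 x 156 x 6, underside 57.5 above the bench): 0 = shut over all six pockets (against its stop), 0.175 = fully open, parked towards the shelf's own +y; about 3 N of friction, stays where it is left
- cover_handle (a point): middle of the top of the cover's brass grip bar, moves with the cover; the bar is 90 long (along the shelf's x), 12 wide (along y), stands 30 above the cover, top 93.5 above the bench; axes as the shelf
- nut0: one of six identical steel heavy hex nuts, 36 across flats, 41.6 across corners, 22 high, 24 bore, 0.11 kg; origin at its centre, own z along the bore, own x square to a flat. Three are already in pockets (tops 9 above the deck), three are spares lying flat on the bench
- nut1: one of six identical steel heavy hex nuts, 36 across flats, 41.6 across corners, 22 high, 24 bore, 0.11 kg; origin at its centre, own z along the bore, own x square to a flat. Three are already in pockets (tops 9 above the deck), three are spares lying flat on the bench
- nut2: one of six identical steel heavy hex nuts, 36 across flats, 41.6 across corners, 22 high, 24 bore, 0.11 kg; origin at its centre, own z along the bore, own x square to a flat. Three are already in pockets (tops 9 above the deck), three are spares lying flat on the bench
- nut3: one of six identical steel heavy hex nuts, 36 across flats, 41.6 across corners, 22 high, 24 bore, 0.11 kg; origin at its centre, own z along the bore, own x square to a flat. Three are already in pockets (tops 9 above the deck), three are spares lying flat on the bench
- nut4: one of six identical steel heavy hex nuts, 36 across flats, 41.6 across corners, 22 high, 24 bore, 0.11 kg; origin at its centre, own z along the bore, own x square to a flat. Three are already in pockets (tops 9 above the deck), three are spares lying flat on the bench
- nut5: one of six identical steel heavy hex nuts, 36 across flats, 41.6 across corners, 22 high, 24 bore, 0.11 kg; origin at its centre, own z along the bore, own x square to a flat. Three are already in pockets (tops 9 above the deck), three are spares lying flat on the bench
- spacer: teal anodized spacer block, 50 x 30 x 25 high; origin at the centre of its underside. Bystander
- washer: flat steel washer, 44 diameter, 4 thick; origin at the centre of its underside. Bystander
- bolt: hex bolt standing on its dark head (36 across flats, 15 high), plain bright shank 24 diameter pointing up, 53 high in all; origin at the centre of its underside. Bystander
- flange: stainless blank flange, 110 diameter, 16 high, four dark bolt holes; origin at the centre of its underside. Bystander
- ratchet: chrome ratchet lying along its own y, head 36 diameter at its origin, handle to own +y, 230 long, up to 33 high. Bystander
- tin: closed tin, 64 diameter, 70 high; origin at the centre of its underside. Bystander

How it is judged:
By the outcome, as a careful person would: the job done as asked, in the order asked, and still so for the second after the job is handed in, with the robot touching nothing.
It also fails if it takes over 72 s, if anything falls off the work surface, if the arm or the gripper's body presses on something with over 40 N, if the wrist force passes 120 N, or if a joint passes its speed limit or range.

ROBOT

A 7-joint arm with a two-finger parallel gripper is mounted at the origin on the work surface. World frame = base frame: x ahead of the robot, y to its left, z up, the work surface at z = 0. Lengths are in mm, angles in rad, forces in N, time in s.
With the tool pointing down it reaches from about 425 to 950 mm from the base axis. Payload 4.7 kg.
Tool frame: the origin (TCP) lies between the finger pads; the fingertips stand 14 mm ahead of it and the grasp point (between the pads) lies 5 mm behind it; z points along the fingers, y is the line along which they close (so a half turn about z gives the same grasp; the last joint's range is limited). The gripper opens to 85 mm and grips with 20 to 120 N. Pads are 22 mm wide; open, the fingers measure 114 mm over their backs; the gripper's body (76 mm by 85 mm) begins 54 mm behind the grasp point. The pads swing forward as they close: fully open they stand 13 mm farther back than shut.
Start: joints at [-1.336, 0.469, -0.049, 1.532, 0.024, 1.141, -0.082], TCP at [175.964, 651.68, 207.235] pointing down, gripper open.
Joint ranges: [-2.59, 2.59], [-0.33, 1.99], [-1.39, 1.29], [0.1, 2.45], [-1.04, 4.18], [0.21, 1.99], [-2.66, 2.66]. Speed limits (rad/s): [2.57, 2.57, 3.14, 3.14, 3.14, 3.14, 3.14].

INTERFACE

Orientations are given as a unit quaternion [w, x, y, z].
In Python, from plant import manip, imaging, job gives the robot as it stands.
- The arm moves only by the tool play_rows, never from a script. Its argument "deltas" is a list that holds one entry, the list of rows, each a list of 7 numbers: the closure, from 0 (fully open) to 1 (shut), then the shift along the tool's x, y, z in cm, then the turn, a rotation vector about the tool's x, y, z in degrees. A call has 1 to 5 rows; each row shifts and turns the commanded pose from where the row before left it, along the tool's axes as they then stand; what a row does not reach is not made up. A row lasts 1/10 s, in which the tool goes at most 50 mm and 8.59 degrees, less where a joint would pass 70% of its speed; a pose out of reach is approached as far as the arm can. A call is refused whole if a number of a shift passes 5 or a number of a turn 8.59, either way. A call with a gripper value outside its range is refused whole. The fingers move at their own pace and stop on an object; "squeeze" is the grip in N (left out, the last holds). Time passes only in rows, so rows that do not move let the fingers close. It gives the time, the measured TCP pose, the force, the opening and the grip force at its end, in the units of the state.
- manip.get_obs(): the state, without advancing time (a new reading comes with each control period).
- imaging.read_camera(name): name is "side" or "top" or "wrist"; returns the picture (420x560x3 uint8, red, green, blue); there is no depth.
- imaging.camera_params(name): a dict with "K" (3x3 intrinsics, pixels), "extrinsics" (4x4, takes a point from world to camera coordinates). Camera axes: x right, y down, z forward; pixel columns grow to the right and rows downward; lengths in mm; the calibration is good to about 2 mm. A picture is of the moment at which its call begins: read the wrist's pose just before it. camera_params takes no time and is no camera call; for the wrist camera it gives the pose at the moment of the call.
- job.close_job(): hands the job in; it is judged then, once.
The state is a dict: "clock": time; "qpos": joint angles; "joint_vel": joint speeds; "joint_efforts": joint torques, N m; "ee_pos": TCP position; "eef_rot": TCP orientation; "ft_force": force on the tool from outside, world axes, zero at the start; "torque": the same for the moment, N m; "opening": finger opening in mm; "gripper_force": force on a finger pad.
Only numpy, scipy, OpenCV 4.12 (cv2) and the standard library are available. Lean on these libraries where they do the work, as an engineer would, in place of code of your own. Each camera call takes 0.05 s, during which the arm holds its last target. There are 200 camera calls.

## Working session

There is one attempt and no reset: what is moved stays moved. The work goes in short steps, Python scripts to look and compute and a tool call to move; the robot and the scene stay as the last step left them, time stands still between calls to the robot, and variables do not carry over. Pictures are saved under pics/ and viewed, at most 10 in all, crops included, and the job is handed in when it is done.

Besides the shell and the picture viewer there is one more tool, called after "Emit:" by a JSON object that holds its "fn" and its "kwargs", one argument or row to a line. play_rows: Moves the arm, as the interface text tells. Its arguments: {"type":"object","properties":{"deltas":{"type":"array"},"squeeze":{"type":"number"}},"required":["deltas"]}

```bash
mkdir -p pics
python3 - <<'E'
from plant import manip, imaging, job
import cv2,numpy as np
print(manip.get_obs())
for n in ("top","side"):
    im=imaging.read_camera(n); cv2.imwrite(f"pics/{n}0.png",im[:,:,::-1])
    p=imaging.camera_params(n); print(n,np.round(p["K"],1).tolist(),np.round(p["extrinsics"],3).tolist())
E
```

```text
{'clock': 0.0, 'qpos': array([-1.33593654,  0.4694487 , -0.04859507,  1.5337208 ,  0.02409438,
        1.14097293, -0.08230609]), 'joint_vel': array([ 0.00041115, -0.0002395 , -0.00111788,  0.00029833,  0.00040654,
        0.00162391,  0.00022508]), 'joint_efforts': array([ 4.82551404e-04, -5.10314798e+01, -4.66105517e-02, -2.37706643e+01,
        1.05847878e-02,  7.75052496e-03,  7.84254240e-06]), 'ee_pos': array([175.80412056, 651.04272387, 206.14518193]), 'eef_rot': array([-9.58668185e-05,  1.31486040e-01,  9.91317536e-01, -9.77487813e-04]), 'ft_force': array([-0.09276297, -0.66605896,  0.1359801 ]), 'torque': array([-0.02665241, -0.00194707,  0.00245974]), 'gripper_force': 0.0, 'opening': 85.75288207731231}
top [[411.4, 0.0, 277.5], [0.0, 411.4, 207.7], [0.0, 0.0, 1.0]] [[-0.021, -1.0, 0.003, 57.432], [-0.98, 0.02, -0.2, 584.653], [0.2, -0.007, -0.98, 961.8], [0.0, 0.0, 0.0, 1.0]]
side [[383.8, 0.0, 282.0], [0.0, 383.8, 214.2], [0.0, 0.0, 1.0]] [[0.992, -0.123, 0.02, -583.992], [-0.042, -0.479, -0.877, 115.285], [0.117, 0.869, -0.48, 949.013], [0.0, 0.0, 0.0, 1.0]]
```

View pics/top0.png

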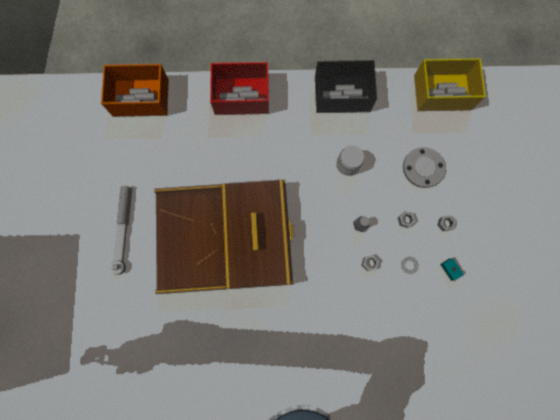

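View pics/side0.png

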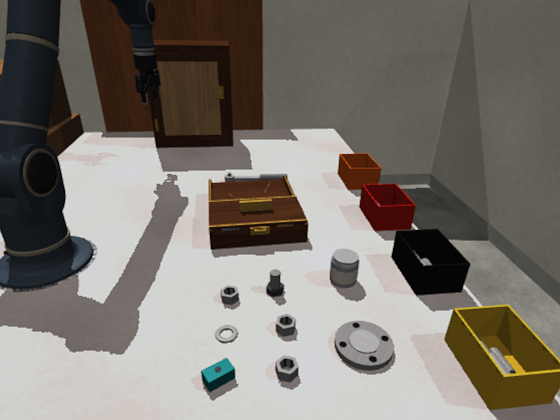

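The cover is shut at the right (handle about (255,231)), with the parking deck to the left, towards world +y. Spare nuts are at (372,263), (407,219) and (447,223). The washer is at (410,265), the bolt at (365,222) and the spacer at (453,269). I'll measure these next.

```bash
cat > h.py <<'E'
import cv2,numpy as np
from plant import manip,imaging
from scipy.spatial.transform import Rotation as R
def ray(p,uv,z):
    K=np.array(p["K"]);E=np.array(p["extrinsics"]);Rm=E[:3,:3]
    c=-Rm.T@E[:3,3]; d=Rm.T@np.linalg.inv(K)@np.array([uv[0],uv[1],1.])
    return c+d*(z-c[2])/d[2]
def snap(n,f=None):
    p=imaging.camera_params(n); im=imaging.read_camera(n)
    if f: cv2.imwrite(f"pics/{f}.png",im[:,:,::-1])
    return p,im
def blobs(m,amin,amax=1e9):
    cs,_=cv2.findContours(m.astype(np.uint8),cv2.RETR_EXTERNAL,cv2.CHAIN_APPROX_NONE)
    return [c for c in cs if amin<=cv2.contourArea(c)<=amax]
def cen(c):
    M=cv2.moments(c); return M['m10']/M['m00'],M['m01']/M['m00']
def pose():
    o=manip.get_obs(); q=o['eef_rot']; r=R.from_quat([q[1],q[2],q[3],q[0]])
    return np.array(o['ee_pos']),r,o
def go(xyz,yaw=None):
    """shift (cm) and turn (deg) in tool axes from measured pose; yaw = world angle of tool y, tool down"""
    p,r,o=pose(); M=r.as_matrix(); print("pos",p.round(1),"toolx",M[:,0].round(3),"tooly",M[:,1].round(3),"toolz",M[:,2].round(3))
    print("shift cm",(M.T@(np.array(xyz)-p)/10).round(2))
    if yaw is not None:
        best=None
        for k in (0,180):
            a=np.deg2rad(yaw+k); y=np.array([np.cos(a),np.sin(a),0]); z=np.array([0,0,-1.]); T=np.c_[np.cross(y,z),y,z]
            v=np.rad2deg(R.from_matrix(M.T@T).as_rotvec())
            print(" turn",v.round(2))
E
python3 - <<'E'
from h import *
for n,f in (("top","top0"),("side","side0")):
    im=cv2.imread(f"pics/{f}.png"); p=imaging.camera_params(n); hsv=cv2.cvtColor(im,cv2.COLOR_BGR2HSV)
    y=cv2.inRange(hsv,(18,120,80),(35,255,255))
    print(n)
    for c in blobs(y,25):
        r=cv2.minAreaRect(c); u=cen(c); 
        if n=="side" and not 170<u[1]<260: continue
        bp=cv2.boxPoints(r); 
        print(np.round(u,1),"wh",np.round(r[1],1),{z:ray(p,u,z)[:2].round(1).tolist() for z in (57,63.5,93.5)}, [ray(p,b,60)[:2].round(0).tolist() for b in bp])
    g=cv2.inRange(hsv,(0,0,0),(180,110,150))
    roi=np.zeros_like(g)
    if n=="top": roi[205:280,350:470]=255
    else: roi[260:400,200:310]=255
    for c in blobs(g&roi,30,1500):
        u=cen(c); x,yy,w,h=cv2.boundingRect(c); print(" grey",np.round(u,1),(x,yy,w,h),cv2.contourArea(c),ray(p,u,11)[:2].round(1), ray(p,(x+w/2,yy+h/2),11)[:2].round(1))
im=cv2.imread("pics/top0.png")
a=cv2.resize(im[170:300,150:300],None,fx=4,fy=4,interpolation=cv2.INTER_CUBIC)[:,:600]
b=cv2.resize(im[205:285,350:470],None,fx=5,fy=5,interpolation=cv2.INTER_CUBIC)[:,:600]
cv2.imwrite("pics/nuts.png",b)
E
```

```text
top
[290.5 230.8] wh [19.   4.5] {57: [527.5, 14.6], 63.5: [526.6, 14.9], 93.5: [522.2, 16.0]} [[551.0, 21.0], [552.0, 10.0], [505.0, 8.0], [504.0, 19.0]]
[253.9 230.8] wh [38.2  6.1] {57: [529.4, 104.6], 63.5: [528.4, 104.2], 93.5: [524.0, 102.7]} [[576.0, 114.0], [576.0, 99.0], [482.0, 95.0], [481.0, 110.0]]
[193.4 187.6] wh [ 1.9 44.1] {57: [641.8, 255.1], 63.5: [640.2, 253.8], 93.5: [632.4, 247.7]} [[642.0, 301.0], [646.0, 191.0], [641.0, 190.0], [637.0, 300.0]]
[215.2 251.9] wh [ 60.1 127.6] {57: [479.5, 199.0], 63.5: [478.8, 198.0], 93.5: [475.9, 193.6]} [[388.0, 339.0], [652.0, 182.0], [569.0, 55.0], [313.0, 217.0]]
[284.3 232.6] wh [103.4   4.1] {57: [523.4, 29.8], 63.5: [522.5, 30.0], 93.5: [518.2, 30.6]} [[656.0, 41.0], [657.0, 30.0], [401.0, 19.0], [401.0, 29.0]]
[449.3  79.3] wh [48.9 68.7] {57: [924.7, -418.5], 63.5: [921.2, -415.4], 93.5: [905.0, -401.3]} [[979.0, -321.0], [1003.0, -507.0], [862.0, -507.0], [840.0, -326.0]]
 grey [452.8 267. ] (439, 256, 28, 24) 101.5 [ 433.2 -395. ] [ 430.8 -395.2]
 grey [409.5 265.1] (400, 256, 20, 19) 250.5 [ 440.5 -285.9] [ 439.3 -2
[... 691 characters left out ...]
], 93.5: [525.2, 106.1]} [[479.0, 189.0], [577.0, 191.0], [575.0, 161.0], [479.0, 159.0]]
 grey [221. 389.] (203, 378, 35, 22) 247.0 [ 435.4 -418.1] [ 434.6 -418. ]
 grey [288.  378.3] (275, 362, 25, 27) 309.5 [ 547.8 -409.6] [ 547.8 -403.9]
 grey [286.6 363.8] (279, 358, 16, 13) 137.5 [ 549.4 -379.7] [ 550.  -381.2]
 grey [286.5 332.5] (276, 321, 22, 20) 237.0 [ 559.1 -306.5] [ 560.6 -302.8]
 grey [285.4 320.4] (279, 315, 14, 11) 97.5 [ 561.3 -274.3] [ 562.4 -274.7]
 grey [230.6 301. ] (221, 291, 19, 18) 185.5 [ 452.4 -205.7] [ 452.2 -202.4]
 grey [228.9 290.5] (223, 287, 13, 8) 69.0 [ 448.9 -170.8] [ 450.2 -172.7]
 grey [275.5 287.7] (266, 270, 20, 35) 402.5 [ 552.5 -171.5] [ 553.6 -171. ]
```

View pics/nuts.png

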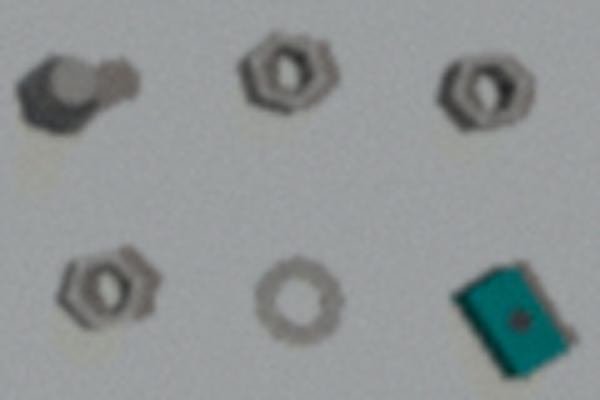

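Emit:
{"fn": "play_rows", "kwargs": {
  "deltas": [
    [[0,-3.6,-3.3,0,0,0,-8.5],[0,-3.1,-3.8,0,0,0,-8.5],[0,-2.5,-4.3,0,0,0,0],[0,-2.5,-4.3,0,0,0,0],[0,-2.5,-4.3,0,0,0,0]]
  ]
}}

```text
clock: 0.6
ee_pos: [308.5, 440.5, 206.9]
eef_rot: [-0.0, -0.016, 1.0, -0.0]
ft_force: [1.0, 0.2, 0.4]
opening: 85.6
gripper_force: 0.0
```

```bash
python3 -c "
from h import *
go([524,103,200],92.5)"
```

```text
pos [308.5 440.5 206.9] toolx [-0.999 -0.033  0.   ] tooly [-0.033  0.999 -0.   ] toolz [-0. -0. -1.]
shift cm [-20.43 -34.44   0.7 ]
 turn [-0.03 -0.02 -0.61]
 turn [-3.0000e-02  4.0000e-02  1.7939e+02]
```

Emit:
{"fn": "play_rows", "kwargs": {
  "deltas": [
    [[0,-2.5,-4.3,0,0,0,-0.6],[0,-2.5,-4.3,0,0,0,0],[0,-2.5,-4.3,0,0,0,0],[0,-2.5,-4.3,0,0,0,0],[0,-2.5,-4.3,0,0,0,0]]
  ]
}}

```text
clock: 1.1
ee_pos: [442.0, 231.0, 207.1]
eef_rot: [-0.0, -0.022, 1.0, 0.0]
ft_force: [-0.6, 1.0, 0.4]
opening: 85.6
gripper_force: 0.0
```

Emit:
{"fn": "play_rows", "kwargs": {
  "deltas": [
    [[0,-2.5,-4.3,0,0,0,0],[0,-2.5,-4.3,0,0,0,0],[0,-2.5,-4.0,0,0,0,0],[0,-0.5,0,0,0,0,0],[0,0,0,0,0,0,0]]
  ]
}}

```text
clock: 1.6
ee_pos: [527.4, 109.4, 206.8]
eef_rot: [-0.0, -0.02, 1.0, -0.0]
ft_force: [-0.4, 0.2, -0.1]
opening: 85.1
gripper_force: 0.0
```

```bash
python3 -c "
from h import *
p,im=snap('wrist','w1')
hsv=cv2.cvtColor(im,cv2.COLOR_RGB2HSV)
y=cv2.inRange(hsv,(18,100,60),(35,255,255))
for c in blobs(y,200):
    r=cv2.minAreaRect(c);print(np.round(r,1) if 0 else r, [ray(p,b,93.5)[:2].round(1).tolist() for b in cv2.boxPoints(r)], ray(p,r[0],93.5)[:2].round(1))
E=np.array(p['extrinsics']);print((-E[:3,:3].T@E[:3,3]).round(0),np.array(p['K']).round(0).tolist())
go([524,103,110],92.5)"
```

```text
((180.11746215820312, 184.14137268066406), (51.94072341918945, 11.445657730102539), 88.15238952636719) [[501.3, 20.7], [500.6, 30.4], [546.4, 30.5], [547.2, 20.3]] [523.4  25.5]
((269.845703125, 190.01190185546875), (102.14674377441406, 14.124937057495117), 88.9583740234375) [[482.2, 95.1], [481.6, 106.9], [572.4, 112.1], [573.2, 99.4]] [525.5 103.3]
((454.50347900390625, 42.86912536621094), (4.999781608581543, 191.0383758544922), 89.46454620361328) [[404.5, 168.4], [397.3, 316.6], [400.8, 317.5], [408.1, 168.8]] [402.7 242.9]
((194.14913940429688, 172.4888153076172), (270.0415954589844, 7.753224849700928), 85.71085357666016) [[407.9, 29.6], [407.2, 35.6], [642.4, 48.1], [643.3, 40.6]] [512.7  37.9]
((346.4547424316406, 171.45022583007812), (7.800684452056885, 269.504150390625), 2.726310968399048) [[636.4, 170.7], [401.6, 160.4], [401.6, 166.4], [636.5, 178.2]] [506.6 168.3]
[464. 107. 375.] [[331.0, 0.0, 277.0], [0.0, 331.0, 205.0], [0.0, 0.0, 1.0]]
pos [526.5 111.  206.7] toolx [-0.999 -0.043  0.001] tooly [-0.043  0.999  0.   ] toolz [-0.001  0.    -1.   ]
shift cm [ 0.27 -0.79  9.67]
 turn [ 0.02 -0.07 -0.02]
 turn [-1.1000e-01 -3.0000e-02  1.7998e+02]
```

View pics/w1.png

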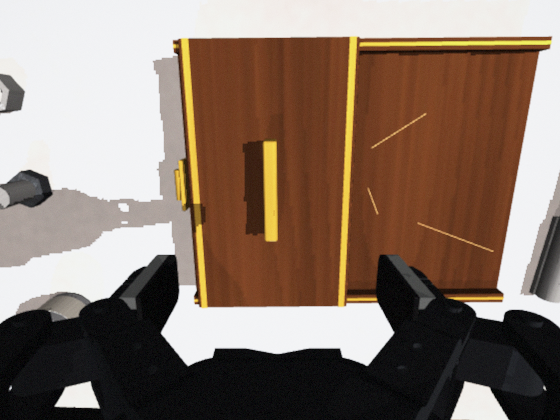

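The handle centre is (525,103), bar about 2.8° off world x, and the parked-deck side is +y. The bar spans pixels (270,140)–(270,240). I'll descend and grip it.

Emit:
{"fn": "play_rows", "kwargs": {
  "deltas": [
    [[0,0.1,-0.7,4,0,0,0],[0,0,0,4.5,0,0,0],[0,0,0,4,0,0,0],[0.6,0,0,0,0,0,0],[1,0,0,0,0,0,0]]
  ],
  "squeeze": 40
}}

```text
clock: 2.15
ee_pos: [525.7, 105.0, 82.5]
eef_rot: [-0.001, -0.023, 1.0, 0.0]
ft_force: [0.3, -0.2, 0.0]
opening: 59.1
gripper_force: 0.0
```

Emit:
{"fn": "play_rows", "kwargs": {
  "deltas": [
    [[1,0,0,0,0,0,0],[1,0,0,0,0,0,0],[1,0,0,0,0,0,0],[1,0,0,0,0,0,0]]
  ]
}}

```text
clock: 2.55
ee_pos: [526.8, 103.8, 83.2]
eef_rot: [0.001, -0.022, 1.0, 0.0]
ft_force: [0.2, -0.7, 0.2]
opening: -0.0
gripper_force: 0.0
```

```bash
python3 -c "
from h import *
print(pose()[2]['opening'],pose()[2]['gripper_force'])
a=snap('wrist')[1]; b=snap('side')[1][120:270,130:330]
b=cv2.resize(b,(560,420))
im=np.hstack([a,b]);im=cv2.resize(im,(800,300));cv2.imwrite('pics/w2.png',im[:,:,::-1])"
```

```text
-0.020487698129975293 0.0
```

View pics/w2.png

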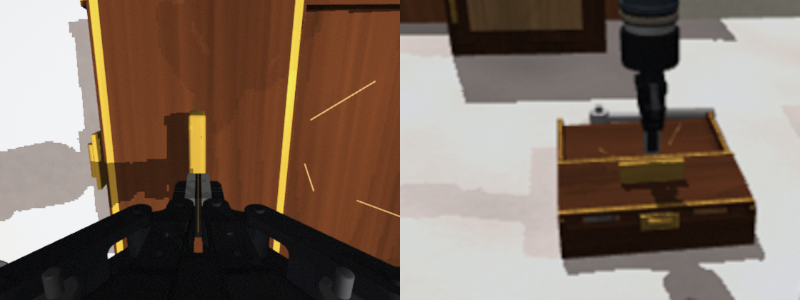

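```bash
python3 -c "
from h import *
ims={}
for n in ('side','top'):
    p,im=snap(n); K=np.array(p['K']);E=np.array(p['extrinsics'])
    for q in [(525,103.3,93.5),(480,100.5,93.5),(570,105.5,93.5),(525,97,93.5),(525,97,63.5),tuple(pose()[0]),tuple(pose()[0]-[0,0,14])]:
        c=K@(E[:3,:3]@np.array(q)+E[:3,3]); print(n,np.round(q,1),(c[:2]/c[2]).round(1))
    hsv=cv2.cvtColor(im,cv2.COLOR_RGB2HSV); y=cv2.inRange(hsv,(18,100,60),(35,255,255))
    for c in blobs(y,15):
        r=cv2.minAreaRect(c)
        if (n=='side' and 180<r[0][1]<240 and r[0][0]<310) or (n=='top' and 220<r[0][0]<300): print(np.round(r[0],1),np.round(r[1],1),cv2.boundingRect(c))
    ims[n]=im
a=cv2.resize(ims['side'][140:240,190:320],(520,400),interpolation=2)
b=cv2.resize(ims['top'][180:300,220:300],(266,400),interpolation=2)
cv2.imwrite('pics/z1.png',np.hstack([a,b])[:,:,::-1])"
```

```text
side [525.  103.3  93.5] [255.1 200.3]
side [480.  100.5  93.5] [238.7 201.3]
side [570.  105.5  93.5] [271.3 199.3]
side [525.   97.   93.5] [255.3 201.3]
side [525.   97.   63.5] [255.4 211. ]
side [526.3 103.6  82.5] [255.7 203.8]
side [526.3 103.6  68.5] [255.7 208.2]
[259.6 229.9] [ 7.3 19. ] (250, 226, 20, 9)
[257.5 222.5] [ 1.9 97.3] (209, 219, 98, 8)
[255.2 203.9] [13.3 32.1] (239, 197, 33, 15)
top [525.  103.3  93.5] [253.6 230.4]
top [480.  100.5  93.5] [255.  249.3]
top [570.  105.5  93.5] [252.5 211.7]
top [525.   97.   93.5] [256.3 230.3]
top [525.   97.   63.5] [256.9 232.1]
top [526.3 103.5  82.4] [253.7 230.5]
top [526.3 103.5  68.4] [254.1 231.4]
[290.7 230.4] [19.2  4.7] (288, 221, 6, 20)
[284.2 231.9] [104.4   3.9] (279, 180, 11, 105)
```

View pics/z1.png

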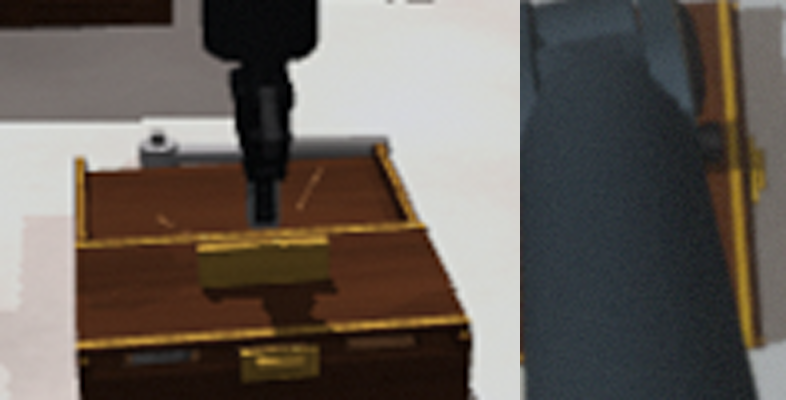

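```bash
python3 -c "
from h import *
p,im=snap('wrist'); s=imaging.camera_params('side')
cv2.imwrite('pics/z2.png',cv2.resize(im[200:420,150:410],(780,660)[:2],interpolation=2)[:600,:,::-1])
for z in (60,70,80,90,100,110,120): print(z,'wrist',[ray(p,(276,v),z).round(0)[:2].tolist() for v in (245,255)],'side',ray(s,(255.6,196),z).round(0)[:2])
K=np.array(p['K']);E=np.array(p['extrinsics'])
for z in (68.5,82.5,87.5):
  c=K@(E[:3,:3]@np.array([526.3,103.6,z])+E[:3,3]);print(z,c[:2]/c[2])
"
```

```text
60 wrist [[539.0, 104.0], [546.0, 104.0]] side [532. 198.]
70 wrist [[535.0, 103.0], [541.0, 104.0]] side [531. 178.]
80 wrist [[531.0, 103.0], [537.0, 104.0]] side [530. 157.]
90 wrist [[527.0, 103.0], [532.0, 103.0]] side [528. 137.]
100 wrist [[523.0, 103.0], [528.0, 103.0]] side [527. 117.]
110 wrist [[519.0, 103.0], [524.0, 103.0]] side [526.  96.]
120 wrist [[515.0, 103.0], [519.0, 103.0]] side [525.  76.]
68.5 [276.83138194 230.29366812]
82.5 [276.82515309 238.91046464]
87.5 [276.82269371 242.31269451]
```

View pics/z2.png

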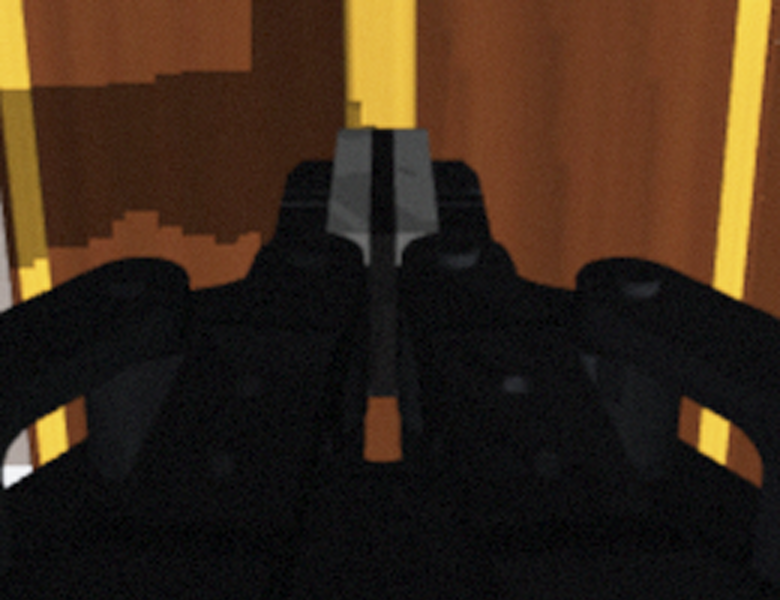

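Both views put the closed fingertips at z≈106, about 12 mm above the bar. The visible tips therefore sit about 37 mm higher than the reported TCP and the stated 14 mm imply. I'll go by the images, but only in small steps: open, go down 20 mm, close and check the force.

Emit:
{"fn": "play_rows", "kwargs": {
  "deltas": [
    [[0.3,0,0,0,0,0,0],[0.3,0,0,0,0,0,0],[0.3,0,0,0,0,0,0],[0.3,0,0,1,0,0,0],[0.3,0,0,1,0,0,0]]
  ]
}}

```text
clock: 3.3
ee_pos: [526.2, 103.6, 61.5]
eef_rot: [0.0, -0.022, 1.0, 0.0]
ft_force: [-0.0, 0.7, 0.2]
opening: 59.6
gripper_force: 0.0
```

Emit:
{"fn": "play_rows", "kwargs": {
  "deltas": [
    [[0.3,0,0,0.5,0,0,0],[0.3,0,0,0.5,0,0,0],[0.3,0,0,0,0,0,0]]
  ]
}}

```text
clock: 3.6
ee_pos: [525.6, 103.4, 51.2]
eef_rot: [-0.001, -0.022, 1.0, -0.0]
ft_force: [-0.5, -0.5, 0.6]
opening: 59.6
gripper_force: 0.0
```

```bash
python3 -c "
from h import *
p,im=snap('wrist'); p2,s=snap('side')
a=cv2.resize(s[140:240,190:320],(520,400),interpolation=2);b=cv2.resize(im[120:420],(280,150));b=cv2.copyMakeBorder(b,0,250,0,0,0)
cv2.imwrite('pics/z3.png',np.hstack([a,b])[:,:,::-1]);pp=pose();print(pp[0],pp[2]['ft_force'])"
```

```text
[526.221396   103.54385387  52.04260145] [ 0.62137154  0.10023926 -0.05983408]
```

View pics/z3.png

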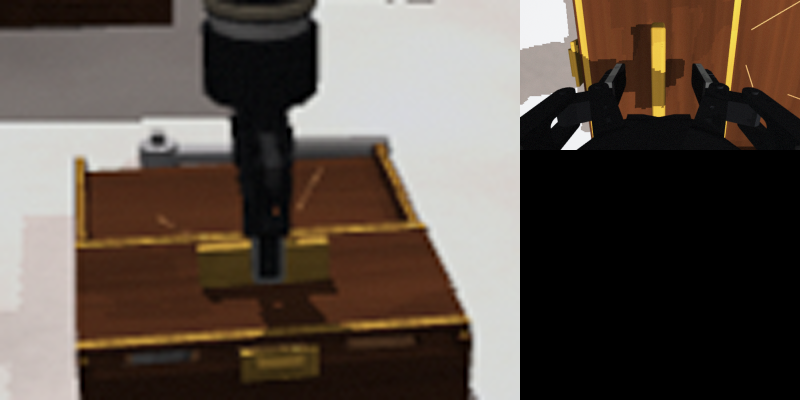

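The near fingertip is now beside the bar at z≈80, at crop (268,280), with no contact force. That confirms the reported z is low by roughly 35–38 mm. I'll close and slide.

Emit:
{"fn": "play_rows", "kwargs": {
  "deltas": [
    [[1,0,0,0,0,0,0],[1,0,0,0,0,0,0],[1,0,0,0,0,0,0],[1,0,0,0,0,0,0]]
  ]
}}

```text
clock: 4.1
ee_pos: [526.4, 103.5, 52.6]
eef_rot: [0.0, -0.022, 1.0, 0.0]
ft_force: [-0.2, -0.0, 2.9]
opening: 11.3
gripper_force: 41.5
```

Emit:
{"fn": "play_rows", "kwargs": {
  "deltas": [
    [[1,0,2,0,0,0,0],[1,0,3.5,0,0,0,0],[1,0,4,0,0,0,0],[1,0,4,0,0,0,0],[1,0,3,0,0,0,0]]
  ]
}}

```text
clock: 4.6
ee_pos: [518.2, 268.7, 52.6]
eef_rot: [-0.001, -0.022, 1.0, -0.001]
ft_force: [-1.8, -4.6, 5.5]
opening: 11.0
gripper_force: 41.9
```

Emit:
{"fn": "play_rows", "kwargs": {
  "deltas": [
    [[1,0,1,0,0,0,0],[1,0,0,0,0,0,0],[0.3,0,0,0,0,0,0],[0.3,0,0,0,0,0,0],[0.3,0,0,0,0,0,0]]
  ]
}}

```text
clock: 5.1
ee_pos: [518.5, 279.1, 52.2]
eef_rot: [0.0, -0.022, 1.0, 0.0]
ft_force: [-0.0, -0.1, -0.0]
opening: 53.9
gripper_force: 0.0
```

Emit:
{"fn": "play_rows", "kwargs": {
  "deltas": [
    [[0.3,0,0,-4.5,0,0,0],[0.3,0,-2,-4.5,0,0,0],[0.3,0,-4,-3,0,0,0],[0.3,0,-5,0,0,0,0],[0.3,0,-5,0,0,0,0]]
  ]
}}

```text
clock: 5.6
ee_pos: [526.3, 118.1, 173.8]
eef_rot: [0.002, -0.023, 1.0, 0.001]
ft_force: [0.1, -0.9, 0.0]
opening: 59.9
gripper_force: 0.0
```

Emit:
{"fn": "play_rows", "kwargs": {
  "deltas": [
    [[0.3,0,-5,0,0,0,0],[0.3,0,-5,0,0,0,0],[0.3,0,-5,0,0,0,0],[0.3,0,-5,0,0,0,0],[0.3,0,0,0,0,0,0]]
  ]
}}

```text
clock: 6.1
ee_pos: [533.8, -89.8, 172.7]
eef_rot: [0.001, -0.016, 1.0, -0.002]
ft_force: [-0.3, 0.1, 0.6]
opening: 59.6
gripper_force: 0.0
```

```bash
python3 -c "
from h import *
p,im=snap('wrist','w3'); print(pose()[0].round(1))
c=(-p['extrinsics'][:3,:3].T@p['extrinsics'][:3,3]);print(c.round(1))"
```

```text
[534.1 -85.3 172.4]
[469.8 -91.  340.7]
```

View pics/w3.png

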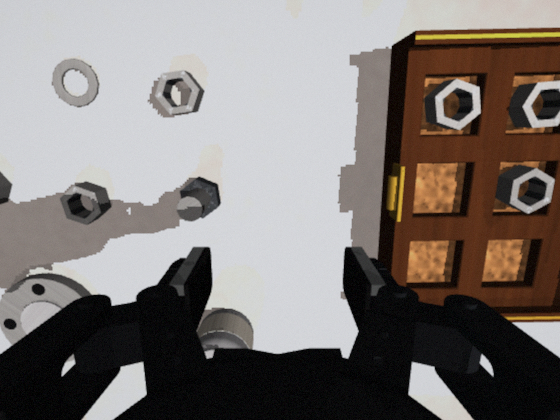

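Empty pockets are 2 (436,188), 4 (430,262) and 5 (506,262); 0, 1 and 3 are filled. Nut A is at (178,92), nut B at (85,203), the third is off to the left, and the washer is at (75,82). Next, get exact nut poses.

```bash
python3 -c "
from h import *
im=cv2.imread('pics/w3.png'); g=cv2.cvtColor(im,6)
for (x,y) in ((178,92),(85,203)):
    print('nut');
    for r in range(y-33,y+34,3): print(r,' '.join('%3d'%v for v in g[r,x-39:x+40:3]))
t=cv2.cvtColor(cv2.imread('pics/top0.png'),6)
"
```

```text
nut
59 211 212 208 212 212 212 212 210 209 213 211 208 209 207 207 208 208 203 206 207 204 212 214 210 212 212 212
62 210 212 212 210 211 209 209 212 213 210 210 208 208 205 208 208 208 208 208 204 207 208 211 212 210 213 212
65 213 211 210 211 209 211 212 209 210 211 212 204 206 207 206 207 205 206 206 208 206 205 211 211 211 214 212
68 211 209 209 211 213 211 211 211 214 212 206 206 205 207 207 206 206 206 208 204 205 207 205 210 213 211 212
71 210 210 212 210 209 210 213 211 210 212 203 192 183 173 171 163 169 206 204 208 207 206 205 210 210 213 212
74 211 211 211 212 211 212 210 203 179 168 169 166 164 160 180 181 127  93 209 209 206 207 208 210 212 211 213
77 211 211 212 210 213 209 200 174 197 174 168 165 165 144 162 171 169  97 143 208 208 210 208 212 212 210 214
80 210 211 212 213 213 179 179 164 164 139  32  26  32  32  54 161 170 169  78 165 211 208 208 213 212 210 213
83 211 211 210 211 211 127 127 164 165  48  20  16  56 112 129 127 168 166 163  69 194 210 210 212 210 212 211
86 212 212 209 211 202 126 145 168 163  62  64 135 173 107 116 128 129 166 167 153  74 205 209 21
[... 3345 characters left out ...]
 128 131 129 127 126 125 130
221 132 133 131 127 128 128 129 131 129 125 104  85  84  83  84  63 118 132 130 131 130 124 128 128 128 129 130
224 132 131 132 131 130 129 127 125 128 126 127 126 130 104 101 131 130 132 130 127 130 128 130 125 128 132 135
227 133 131 132 128 129 127 125 128 126 125 126 128 131 131 130 127 126 130 130 132 133 130 126 128 128 128 130
230 127 132 129 130 128 125 128 130 131 128 128 129 127 129 129 129 126 126 126 127 129 128 128 127 126 128 127
233 129 128 129 128 126 130 130 131 132 128 129 130 131 130 128 130 132 129 128 130 128 129 128 128 131 128 132
236 128 130 132 134 128 125 129 129 131 128 129 132 126 125 129 128 128 133 129 129 128 131 129 129 130 174 193
```

```bash
cat >> h.py <<'E'
def px3():
    pass
E
python3 -c "
from h import *
p=imaging.camera_params('wrist')
for n,c,a0 in (('A',(177,92.5),8),('B',(80.5,205),47)):
    w=ray(p,c,22); print(n,w.round(1), w[:2]-0)
    V=[ray(p,(c[0]+21.5*np.cos(np.deg2rad(a)),c[1]-21.5*np.sin(np.deg2rad(a))),22)-w for a in range(a0,a0+360,60)]
    print('R',[round(float(np.hypot(*v[:2])),1) for v in V],'vertex ang mod60',[round(float(np.rad2deg(np.arctan2(v[1],v[0]))%60),1) for v in V])
# pocket centres by cork masks, floor z=32
im=cv2.imread('pics/w3.png');
for s in ((436,188),(430,262),(506,262)):
    print(s,ray(p,s,32).round(1))
go([450,-186,172])
"
```

```text
A [ 452.5 -179.6   22. ] [ 452.49080574 -179.61760708]
R [19.8, 19.1, 18.1, 19.9, 19.6, 18.5] vertex ang mod60 [39.6, 35.3, 38.8, 39.6, 35.3, 38.8]
B [ 562.6 -280.3   22. ] [ 562.61058444 -280.33904035]
R [23.3, 21.1, 20.7, 23.9, 21.8, 20.8] vertex ang mod60 [15.5, 10.1, 18.1, 15.5, 10.1, 18.1]
(436, 188) [530.6  66.1  32. ]
(430, 262) [606.9  72.3  32. ]
(506, 262) [604.2 149.1  32. ]
pos [534.1 -85.3 172.4] toolx [-0.999 -0.036 -0.001] tooly [-0.036  0.999 -0.001] toolz [ 0.001 -0.001 -1.   ]
shift cm [ 8.77 -9.76  0.05]
```

Emit:
{"fn": "play_rows", "kwargs": {
  "deltas": [
    [[0.3,2.9,-3.2,1,0,0,0],[0.3,2.9,-3.2,1,0,0,0],[0.3,2.8,-3.2,1,0,0,8],[0.3,0,0,2,0,0,8],[0.3,0,0,0,0,0,8]]
  ]
}}

```text
clock: 6.65
ee_pos: [450.6, -179.7, 120.3]
eef_rot: [-0.002, 0.19, 0.982, 0.001]
ft_force: [0.8, 0.2, 0.3]
opening: 59.8
gripper_force: 0.0
```

Emit:
{"fn": "play_rows", "kwargs": {
  "deltas": [
    [[0.3,0,0,0,0,0,0],[0.3,0,0,0,0,0,0],[0.3,0,0,0,0,0,0]]
  ]
}}

```text
clock: 6.95
ee_pos: [453.3, -180.0, 122.5]
eef_rot: [0.0, 0.185, 0.983, 0.0]
ft_force: [-0.1, -1.2, -0.1]
opening: 59.7
gripper_force: 0.0
```

```bash
cat >> h.py <<'E'
def bore(f,exp,rad=45,zt=22):
    """bore-top centre near the expected world xy: print grey map around it"""
    pa=pose()[0]; p,im=snap('wrist',f); pb=pose()[0]; print("moved",(pb-pa).round(1),"pos",pb.round(1))
    K=np.array(p["K"]);E=np.array(p["extrinsics"]); c=K@(E[:3,:3]@np.array([exp[0],exp[1],zt])+E[:3,3]); c=(c[:2]/c[2]); print("expected px",c.round(1))
    g=cv2.cvtColor(im,cv2.COLOR_RGB2GRAY); x,y=np.round(c).astype(int); 
    for r in range(max(y-rad,0),min(y+rad,420),4): print('%3d'%r,' '.join('%3d'%v for v in g[r,max(x-rad,0):min(x+rad,560):4]))
    print("x0",max(x-rad,0))
E
python3 -c "
from h import *
bore('w4',(452.5,-184))"
```

```text
moved [-0.1 -0.2  0. ] pos [ 453.2 -180.2  122.5]
expected px [271.3 196.7]
152 171 169 170 172 171 169 170 172 171 165 164 164 165 165 169 171 172 172 170 173 170 169 172
156 167 170 170 170 170 170 169 164 167 165 167 166 169 168 163 171 171 169 170 170 173 170 170
160 171 170 172 169 174 170 166 168 168 165 168 167 165 166 167 167 168 170 169 170 168 169 172
164 166 168 166 174 169 171 169 166 164 168 167 167 166 166 166 168 170 170 170 170 168 170 168
168 168 168 169 172 169 172 168 163 165 168 166 113 166 170 168 168 167 171 173 169 172 172 170
172 169 170 170 169 169 169 165 164 165 132  27 100  58 107 166 167 169 171 170 174 173 173 168
176 170 171 169 173 172 168 166 165  33  74 124 146 128  96  57 116 170 173 170 171 169 170 171
180 171 170 170 172 169 169 122  43 129 123 126 101 124 126 123  75  53 170 168 172 172 170 171
184 171 170 168 170 159  94 121 135 126 120  87  98  82 112 123 134 128 170 169 170 174 169 170
188 168 170 171 170  96  98 133 154 114 168  78  79  81  83  69 139 127 169 170 167 169 170 171
192 170 170 170  96  97  98 120 124 133 167 166  83  81  82  79 
[... 490 characters left out ...]
1 172 169 170 170 168
216 170 169 171 168 173 135  97  94  96 105 130 147 126 146 170 172 172 171 170 171 170 171 171
220 169 169 173 170 169 170 172 156  99 141 168 161 170 170 171 167 166 168 173 172 168 171 172
224 171 170 169 169 167 171 170 173 171 172 172 172 172 169 171 170 168 171 172 169 173 167 168
228 173 171 170 170 168 172 170 171 172 169 170 168 172 169 170 172 172 170 171 172 170 171 173
232 170 171 173 167 173 173 170 172 168 170 172 170 172 171 172 170 172 173 171 170 173 169 170
236 169 172 169 173 173 170 168 171 171 169 166 172 171 172 166 169 171 169 170 169 169 166 170
240 174 172 170 172 171 170 168 170 170 172 169 170 170 171 169 169 168 172 171 169 169 167 167
x0 226
```

Nut A top-face centre is at about (270.5,196), against the expected (271.3,196.7), so it lies at (452.5,-184). Its flats line up with the fingers.

Emit:
{"fn": "play_rows", "kwargs": {
  "deltas": [
    [[0.3,-0.1,-0.4,4,0,0,0],[0.3,0,0,4,0,0,0],[0.3,0,0,3.5,0,0,0],[0.3,0,0,2,0,0,0],[0.3,0,0,0,0,0,0]]
  ],
  "squeeze": 50
}}

```text
clock: 7.5
ee_pos: [450.2, -184.1, -15.0]
eef_rot: [-0.003, 0.186, 0.983, 0.0]
ft_force: [-0.0, 0.7, 0.2]
opening: 59.8
gripper_force: 0.0
```

Emit:
{"fn": "play_rows", "kwargs": {
  "deltas": [
    [[1,0,0,0,0,0,0],[1,0,0,0,0,0,0],[1,0,0,0,0,0,0],[1,0,0,0,0,0,0]]
  ]
}}

```text
clock: 7.9
ee_pos: [453.3, -185.4, -11.3]
eef_rot: [0.002, 0.186, 0.982, -0.0]
ft_force: [-1.0, 0.5, 6.7]
opening: 34.4
gripper_force: 50.6
```

Emit:
{"fn": "play_rows", "kwargs": {
  "deltas": [
    [[1,0,0,-2,0,0,0],[1,0,0,-4,0,0,0],[1,0.7,3,-3.5,0,0,0],[1,0.8,3.5,-3,0,0,0],[1,0.8,4,-2.5,0,0,0]]
  ]
}}

```text
clock: 8.4
ee_pos: [469.2, -78.6, 139.4]
eef_rot: [0.001, 0.188, 0.982, 0.0]
ft_force: [1.8, 1.1, -1.5]
opening: 34.0
gripper_force: 50.3
```

Emit:
{"fn": "play_rows", "kwargs": {
  "deltas": [
    [[1,0.8,4,-2,0,0,0],[1,0.8,4,-1,0,0,0],[1,0,1,0,0,0,-8],[1,0,0,0,0,0,-8],[1,0,0,0,0,0,-8]]
  ]
}}

```text
clock: 8.9
ee_pos: [486.9, 11.6, 167.6]
eef_rot: [0.0, -0.026, 1.0, 0.0]
ft_force: [0.4, 0.2, -1.2]
opening: 34.3
gripper_force: 50.3
```

Emit:
{"fn": "play_rows", "kwargs": {
  "deltas": [
    [[1,0,0,0,0,0,0],[1,0,0,0,0,0,0]]
  ]
}}

```text
clock: 9.1
ee_pos: [486.9, 10.6, 167.4]
eef_rot: [0.0, -0.02, 1.0, 0.0]
ft_force: [-1.1, 0.0, -1.6]
opening: 34.6
gripper_force: 50.3
```

Run:
```python
from h import *
pa=pose()[0]; p,im=snap('wrist','w5'); print(pa.round(1),pose()[0].round(1),pose()[2]['opening'])
import pickle; pickle.dump(p,open('w5.pkl','wb'))
hsv=cv2.cvtColor(im,cv2.COLOR_RGB2HSV)
y=cv2.inRange(hsv,(18,100,60),(35,255,255))
for c in blobs(y,60):
    r=cv2.minAreaRect(c);print('yel',np.round(r[0],1),np.round(r[1],1),[ray(p,b,57)[:2].round(1).tolist() for b in cv2.boxPoints(r)])
hsvv=[hsv[v,u].tolist() for v,u in []]
K=np.array(p["K"]);E=np.array(p["extrinsics"])
a=np.deg2rad(2.7)
for i,(ox,oy) in enumerate([(-74,-37),(-74,37),(0,-37),(0,37),(74,-37),(74,37)]):
    w=np.array([525+ox*np.cos(a)-oy*np.sin(a),103+ox*np.sin(a)+oy*np.cos(a),32]); c=K@(E[:3,:3]@w+E[:3,3]); c=c[:2]/c[2]
    u,v=np.round(c).astype(int)
    print(i,w.round(1),c.round(1), hsv[v,u].tolist() if 0<=v<420 and 0<=u<560 else '')
    if i in(2,4,5) and 40<v<380 and 40<u<520:
        print(' row H/V',[tuple(hsv[v,k,1:].tolist()) for k in range(u-36,u+37,4)]); print(' col',[tuple(hsv[k,u,1:].tolist()) for k in range(v-36,v+37,4)])
```

```text
[486.9  10.6 167.4] [487.   10.5 167.3] 34.39044764014445
yel [278.5 253. ] [30. 11.] [[528.3, 8.8], [527.9, 18.7], [557.2, 20.0], [557.6, 9.9]]
yel [394.5  95. ] [  5.2 221. ] [[405.1, 13.0], [396.6, 189.3], [400.5, 190.2], [409.1, 13.3]]
yel [498.3 204.8] [  8.9 238.8] [[606.2, 204.7], [392.5, 196.0], [393.3, 203.2], [607.5, 213.5]]
0 [452.8  62.6  32. ] [335.3 152.7] [13, 156, 100]
1 [449.3 136.5  32. ] [416.6 152.1] [12, 144, 108]
2 [526.7  66.   32. ] [332.4 229.6] [15, 145, 227]
 row H/V [(6, 182), (19, 94), (14, 93), (0, 88), (9, 89), (148, 219), (143, 229), (142, 228), (147, 221), (145, 227), (144, 218), (140, 228), (139, 236), (149, 108), (167, 67), (173, 68), (174, 116), (178, 122), (167, 116)]
 col [(185, 116), (179, 114), (182, 115), (182, 115), (176, 113), (146, 206), (134, 239), (145, 225), (145, 221), (145, 227), (152, 193), (135, 238), (140, 229), (127, 165), (7, 74), (7, 75), (3, 75), (4, 68), (6, 79)]
3 [523.3 140.   32. ] [408.8 229. ] [14, 103, 129]
4 [600.7  69.5  32. ] [329.7 297.8] [165, 22, 23]
 row H/V [(132, 108), (178, 110), (147, 217), (128, 243), (124, 242), (143, 224), (48, 16), (0, 0), (0, 21), (22, 23), (39, 13), (38, 20), (45, 17), (49, 21), (32, 16), (18, 14), (18, 14), (34, 15), (153, 15)]
 col [(8, 61), (3, 76), (10, 74), (6, 46), (32, 24), (20, 26), (26, 40), (31, 25), (41, 31), (22, 23), (11, 23), (27, 19), (64, 20), (80, 16), (85, 9), (43, 12), (5, 48), (0, 103), (112, 98)]
5 [597.2 143.4  32. ] [401.8 297.3] [40, 43, 18]
 row H/V [(64, 12), (80, 16), (15, 17), (55, 14), (54, 19), (98, 47), (149, 157), (144, 213), (182, 7), (43, 18), (119, 15), (34, 15), (32, 24), (39, 33), (45, 40), (23, 34), (18, 14), (15, 17), (99, 31)]
 col [(173, 53), (181, 121), (181, 120), (183, 117), (171, 119), (173, 118), (145, 227), (43, 18), (48, 16), (43, 18), (45, 17), (28, 18), (51, 20), (40, 19), (32, 16), (38, 27), (29, 26), (53, 29), (38, 27)]
```

Run:
```python
from h import *
import pickle; p=pickle.load(open('w5.pkl','rb')); g=cv2.imread('pics/w5.png'); s=cv2.cvtColor(g,40)
print('row225',[(u,)+tuple(s[222,u].tolist()) for u in range(336,376,2)])
print('deck between 2 and 0 col345',[(v,)+tuple(s[v,340].tolist()) for v in range(168,224,3)])
for uv,z in (((346,222),32),((358.5,222),45),((340,212),45),((394.5,95),57),((278.5,253),45)): print(uv,z,ray(p,uv,z).round(1))
# row across pockets 3 right side
print('row 240',[(u,)+tuple(s[240,u].tolist()) for u in range(372,480,4)])
```

```text
row225 [(336, 14, 151, 187), (338, 14, 148, 193), (340, 14, 146, 206), (342, 14, 147, 203), (344, 13, 151, 162), (346, 13, 147, 118), (348, 13, 152, 124), (350, 13, 156, 121), (352, 14, 152, 94), (354, 16, 206, 21), (356, 8, 158, 55), (358, 10, 173, 115), (360, 10, 175, 118), (362, 11, 182, 115), (364, 11, 175, 115), (366, 10, 171, 109), (368, 10, 178, 112), (370, 11, 176, 110), (372, 11, 172, 110), (374, 11, 180, 109)]
deck between 2 and 0 col345 [(168, 15, 27, 56), (171, 20, 8, 184), (174, 15, 7, 211), (177, 13, 9, 205), (180, 14, 113, 158), (183, 12, 159, 117), (186, 11, 175, 73), (189, 10, 174, 126), (192, 10, 180, 122), (195, 11, 176, 122), (198, 11, 175, 124), (201, 11, 172, 126), (204, 10, 174, 123), (207, 11, 187, 123), (210, 10, 180, 122), (213, 15, 141, 231), (216, 15, 146, 213), (219, 14, 151, 186), (222, 14, 146, 206)]
(346, 222) 32 [518.5  78.5  32. ]
(358.5, 222) 45 [514.  87.  45.]
(340, 212) 45 [505.1  69.1  45. ]
(394.5, 95) 57 [402.8 101.5  57. ]
(278.5, 253) 45 [547.7  14.6  45. ]
row 240 [(372, 9, 179, 111), (376, 9, 174, 107), (380, 12, 168, 91), (384, 14, 108, 83), (388, 165, 21, 48), (392, 0, 5, 154), (396, 9, 9, 207), (400, 14, 154, 166), (404, 14, 152, 109), (408, 13, 151, 115), (412, 13, 132, 77), (416, 150, 11, 23), (420, 45, 14, 36), (424, 0, 0, 46), (428, 4, 8, 211), (432, 11, 23, 120), (436, 9, 171, 91), (440, 11, 178, 110), (444, 10, 178, 99), (448, 11, 181, 96), (452, 10, 177, 108), (456, 11, 183, 107), (460, 11, 171, 88), (464, 9, 200, 46), (468, 10, 175, 51), (472, 12, 198, 49), (476, 8, 164, 45)]
```

Emit:
{"fn": "play_rows", "kwargs": {
  "deltas": [
    [[1,-3,3,0,0,0,0],[1,-3.5,3,0,0,0,0],[1,-3.5,2,0,0,0,0],[1,0,0,0,0,0,0],[1,0,0,0,0,0,0]]
  ]
}}

```text
clock: 9.65
ee_pos: [583.5, 95.1, 166.5]
eef_rot: [-0.001, -0.021, 1.0, -0.0]
ft_force: [0.2, -0.0, -0.5]
opening: 34.1
gripper_force: 50.4
```

Run:
```python
from h import *
pa=pose()[0]; p,im=snap('wrist','w6'); print(pa.round(1),pose()[0].round(1))
import pickle; pickle.dump(p,open('w6.pkl','wb'))
hsv=cv2.cvtColor(im,cv2.COLOR_RGB2HSV)
y=cv2.inRange(hsv,(18,100,60),(35,255,255))
for c in blobs(y,60):
    r=cv2.minAreaRect(c);print('yel',np.round(r[0],1),np.round(r[1],1),[ray(p,b,57)[:2].round(1).tolist() for b in cv2.boxPoints(r)])
# deck mask = walnut lit: hue<=12, sat>160, val 95-140
deck=cv2.inRange(hsv,(0,150,85),(12,255,150))
K=np.array(p["K"]);E=np.array(p["extrinsics"]);a=np.deg2rad(2.7)
def px(ox,oy,z,o=(525,100)):
    w=np.array([o[0]+ox*np.cos(a)-oy*np.sin(a),o[1]+ox*np.sin(a)+oy*np.cos(a),z]); c=K@(E[:3,:3]@w+E[:3,3]); return c[:2]/c[2]
# resample deck plane (z=45) in shelf coords at 2 mm
xs=np.arange(-140,60,2.);ys=np.arange(-100,110,2.)
m=np.array([[px(x,yy,45) for yy in ys] for x in xs],np.float32)
D=cv2.remap(deck,m,None,cv2.INTER_LINEAR)
for i in range(0,len(xs),3): print('%4d'%xs[i],''.join('#' if v>127 else '.' for v in D[i]))
```

```text
[583.5  95.1 166.5] [582.9  94.1 166.6]
yel [372.  268.5] [ 3. 36.] [[649.3, 168.4], [647.9, 201.3], [650.9, 201.7], [652.3, 168.7]]
yel [220.7 121.9] [13.   6.7] [[522.6, 42.0], [520.0, 46.9], [529.0, 51.6], [531.6, 46.7]]
yel [182.9 128.1] [62.4 14.6] [[508.4, 9.0], [507.1, 20.7], [556.7, 23.1], [558.1, 10.9]]
yel [523.7 123.8] [ 38.7 132.5] [[570.0, 282.9], [466.3, 272.6], [468.2, 303.2], [572.5, 316.7]]
yel [411.6 138. ] [  9.2 278. ] [[656.6, 206.0], [430.6, 195.4], [430.9, 202.3], [657.1, 214.6]]
-140 .........................................................................................................
-134 .........................................................................................................
-128 .........................................................................................................
-122 .........................................................................................................
-116 .........................................................................................................
-110 ................................
[... 2481 characters left out ...]
....#..#.############.............
  28 ..........########.........................############..........................###########.........##..
  34 ..........##################################################################################..........#..
  40 ..........#################################################################################..............
  46 ..........#################################################################################...........#..
  52 ..........##########.......##.#...........#############.........##############..############..........#..
  58 ..........########.........................############.....................#...############.............
```

The deck map gives shelf origin ≈ (527.5,97) at 2.7°. That puts the pocket centres at p2 (529,60), p4 (603,63.5) and p5 (599.6,137.4). Lower nut A into pocket 2.

Emit:
{"fn": "play_rows", "kwargs": {
  "deltas": [
    [[1,2.8,-1.6,3,0,0,0],[1,2.7,-1.6,4,0,0,0],[1,0,0,4,0,0,0],[1,0,0,0,0,0,0],[1,0,0,0,0,0,0]]
  ]
}}

```text
clock: 10.2
ee_pos: [530.6, 60.4, 58.6]
eef_rot: [0.0, -0.021, 1.0, -0.0]
ft_force: [0.7, -0.5, -0.3]
opening: 33.9
gripper_force: 50.5
```

```bash
python3 -c "
from h import *
go([529.2,60,21],92.7)"
```

```text
pos [530.6  60.4  58.6] toolx [-0.999 -0.042 -0.   ] tooly [-0.042  0.999 -0.   ] toolz [ 0. -0. -1.]
shift cm [ 0.15 -0.03  3.76]
 turn [-0.    0.02 -0.29]
 turn [2.0000e-02 1.0000e-02 1.7971e+02]
```

Emit:
{"fn": "play_rows", "kwargs": {
  "deltas": [
    [[1,0.1,0,1.5,0,0,0],[1,0,0,1.5,0,0,0],[1,0,0,0.3,0,0,0],[1,0,0,0.2,0,0,0],[1,0,0,0,0,0,0]]
  ]
}}

```text
clock: 10.7
ee_pos: [530.7, 61.1, 24.2]
eef_rot: [0.001, -0.022, 1.0, 0.0]
ft_force: [0.0, -0.1, -1.1]
opening: 34.0
gripper_force: 50.5
```

Emit:
{"fn": "play_rows", "kwargs": {
  "deltas": [
    [[1,0,0,0.2,0,0,0],[1,0,0,0,0,0,0]]
  ]
}}

```text
clock: 10.9
ee_pos: [529.8, 61.0, 21.3]
eef_rot: [0.0, -0.022, 1.0, 0.0]
ft_force: [-0.0, 0.6, -0.7]
opening: 34.0
gripper_force: 50.5
```

Emit:
{"fn": "play_rows", "kwargs": {
  "deltas": [
    [[1,0,0,0.15,0,0,0],[1,0,0,0,0,0,0]]
  ]
}}

```text
clock: 11.1
ee_pos: [529.8, 61.0, 20.7]
eef_rot: [0.0, -0.022, 1.0, 0.0]
ft_force: [-3.1, 0.2, 9.1]
opening: 34.2
gripper_force: 51.5
```

Contact came at ee z 20.7, as predicted. Release gently and lift.

Emit:
{"fn": "play_rows", "kwargs": {
  "deltas": [
    [[0.42,0,0,0,0,0,0],[0.42,0,0,0,0,0,0],[0.42,0,0,0,0,0,0],[0.42,0,0,-2,0,0,0],[0.42,0,0,-4,0,0,0]]
  ]
}}

```text
clock: 11.6
ee_pos: [526.9, 60.5, 77.4]
eef_rot: [-0.004, -0.022, 1.0, -0.001]
ft_force: [-0.0, 0.9, 0.1]
opening: 49.2
gripper_force: 0.0
```

```bash
python3 -c "
from h import *
go([520,-240,150],75.7)"
```

```text
pos [526.9  60.5  77.4] toolx [-0.999 -0.044  0.007] tooly [-0.044  0.999 -0.001] toolz [-0.007 -0.002 -1.   ]
shift cm [  2.05 -30.01  -7.2 ]
 turn [-0.14 -0.39 16.79]
 turn [   0.56   -0.21 -163.2 ]
```

Emit:
{"fn": "play_rows", "kwargs": {
  "deltas": [
    [[0.3,0,-3,-2.5,0,0,0],[0.3,-0.3,-4.5,-1.5,0,0,0],[0.3,-0.3,-4.9,0,0,0,0],[0.3,-0.3,-4.9,0,0,0,0],[0.3,-0.3,-4.9,0,0,0,0]]
  ]
}}

```text
clock: 12.1
ee_pos: [551.1, -162.1, 119.5]
eef_rot: [0.0, -0.022, 1.0, 0.0]
ft_force: [1.6, -0.7, 0.2]
opening: 59.8
gripper_force: 0.0
```

Emit:
{"fn": "play_rows", "kwargs": {
  "deltas": [
    [[0.3,-0.3,-4.9,0,0,0,0],[0.3,-0.3,-4.5,0,0,0,0],[0.3,-0.2,-2.5,0,0,0,-7.5],[0.3,0,0,0,0,0,-7.5],[0.3,0,0,0,0,0,0]]
  ]
}}

```text
clock: 12.6
ee_pos: [563.7, -280.0, 118.8]
eef_rot: [-0.0, -0.151, 0.989, 0.0]
ft_force: [-0.6, -0.0, -0.7]
opening: 59.7
gripper_force: 0.0
```

Emit:
{"fn": "play_rows", "kwargs": {
  "deltas": [
    [[0.3,0,0,0,0,0,0],[0.3,0,0,0,0,0,0]]
  ]
}}

```text
clock: 12.8
ee_pos: [564.4, -277.8, 119.1]
eef_rot: [-0.0, -0.152, 0.988, 0.0]
ft_force: [-0.6, 0.2, 0.4]
opening: 59.8
gripper_force: 0.0
```

```bash
python3 -c "
from h import *
bore('w7',(562.6,-284.5),44)
print(pose()[2]['eef_rot'])"
```

```text
moved [ 0.  -0.   0.1] pos [ 564.4 -277.8  119.2]
expected px [270.1 192.3]
148 174 176 177 175 178 174 177 177 177 177 175 176 174 173 173 175 174 177 174 178 177 176
152 176 176 177 175 179 177 177 178 176 177 175 173 174 176 174 173 174 178 177 173 177 178
156 175 174 179 177 176 177 176 177 180 172 173 173 176 175 173 180 175 172 176 179 179 178
160 177 175 178 176 177 176 176 176 145 174 174 177 176 176 174 174 177 175 174 173 177 176
164 177 177 177 175 175 160 104 104  87  83  79  32  99 177 176 177 177 177 176 176 176 178
168 174 176 178 152 102 104 101  93  67  31  70 137 111  48 174 171 178 175 174 174 179 175
172 176 176 153 103 104 101  78  35  96 131 131 153 144 132  49 151 175 175 173 177 177 178
176 177 176 105 105 106 104 120 132 133 136 114  63 126 130 132  84  80 175 175 177 175 176
180 179 173 103 107 102 102 137 138 127 177 114  89  94 113 131 143 123 172 174 178 174 175
184 176 177 105 104 105 103 126 119 177 177 177  88  90  88  76 153 148 174 173 177 177 175
188 176 177 105 102 103 106 130 111 175 177 119  87  85  86  84 132 132 177 175 175 178 175
192 177 177 
[... 372 characters left out ...]
180 176 176 176 176 127 133 129 130 126 130 138 177 180 176 174 178 177 177
212 178 180 177 175 177 179 178 176 179 152 137 129 156 176 174 178 177 176 175 176 178 176
216 177 178 179 177 176 178 176 177 175 177 177 174 177 178 179 176 177 176 177 174 176 179
220 177 181 175 177 177 176 176 173 178 176 178 178 177 176 179 175 177 178 179 176 180 178
224 175 180 177 178 178 178 178 177 175 177 178 176 177 178 177 177 174 179 176 178 176 174
228 176 179 177 178 176 178 175 174 176 175 176 175 179 179 179 176 179 178 178 178 179 176
232 173 176 178 175 179 177 177 176 176 176 177 176 178 176 178 178 174 178 177 176 177 178
x0 226
[-1.00610290e-04 -1.52103590e-01  9.88364519e-01  2.54845082e-04]
```

Nut B centre is at about (270.5,190) with its flats aligned, so it lies at (561,-285).

Emit:
{"fn": "play_rows", "kwargs": {
  "deltas": [
    [[0.3,0.5,-0.6,3.5,0,0,0],[0.3,0,0,4,0,0,0],[0.3,0,0,3.5,0,0,0],[0.3,0,0,2.1,0,0,0],[0.3,0,0,0,0,0,0]]
  ]
}}

```text
clock: 13.35
ee_pos: [559.0, -284.0, -14.9]
eef_rot: [-0.003, -0.152, 0.988, 0.002]
ft_force: [-0.8, 0.1, -0.5]
opening: 59.8
gripper_force: 0.0
```

Emit:
{"fn": "play_rows", "kwargs": {
  "deltas": [
    [[1,0,0,0,0,0,0],[1,0,0,0,0,0,0],[1,0,0,0,0,0,0],[1,0,0,0,0,0,0]]
  ]
}}

```text
clock: 13.75
ee_pos: [562.7, -286.7, -9.8]
eef_rot: [0.002, -0.152, 0.988, -0.001]
ft_force: [-0.8, 0.3, 5.9]
opening: 34.7
gripper_force: 50.5
```

Emit:
{"fn": "play_rows", "kwargs": {
  "deltas": [
    [[1,0,0,-2,0,0,0],[1,0,0,-4,0,0,0],[1,0,0,-4,0,0,7.5],[1,0,0,-1,0,0,7.5],[1,0,0,0,0,0,0]]
  ]
}}

```text
clock: 14.25
ee_pos: [562.6, -286.9, 101.0]
eef_rot: [0.002, -0.022, 1.0, -0.001]
ft_force: [0.1, 0.7, -1.4]
opening: 34.8
gripper_force: 50.1
```

```bash
python3 -c "
from h import *
go([603.1,63.5,100],92.7)"
```

```text
pos [ 562.6 -286.9  101. ] toolx [-0.999 -0.044 -0.004] tooly [-0.044  0.999 -0.002] toolz [ 0.005 -0.002 -1.   ]
shift cm [-5.57 34.83  0.05]
 turn [-0.13  0.25 -0.2 ]
 turn [  0.4   0.2 179.8]
```

Emit:
{"fn": "play_rows", "kwargs": {
  "deltas": [
    [[1,-0.5,3,0,0,0,0],[1,-0.8,4.6,0,0,0,0],[1,-0.8,4.9,0,0,0,0],[1,-0.8,4.9,0,0,0,0],[1,-0.8,4.9,0,0,0,0]]
  ]
}}

```text
clock: 14.75
ee_pos: [587.4, -59.7, 97.0]
eef_rot: [-0.001, -0.023, 1.0, 0.0]
ft_force: [1.0, -0.4, -1.1]
opening: 34.9
gripper_force: 50.1
```

Emit:
{"fn": "play_rows", "kwargs": {
  "deltas": [
    [[1,-0.8,4.9,0,0,0,0],[1,-0.8,4.5,0,0,0,0],[1,-0.3,3.1,0,0,0,0],[1,0,0,4,0,0,0],[1,0,0,0,0,0,0]]
  ]
}}

```text
clock: 15.25
ee_pos: [597.0, 65.4, 52.9]
eef_rot: [-0.006, -0.025, 1.0, -0.001]
ft_force: [-1.7, -0.2, -1.4]
opening: 34.4
gripper_force: 50.3
```

```bash
python3 -c "
from h import *
go([603.1,63.5,25],92.7)"
```

```text
pos [597.   65.4  52.9] toolx [-0.999 -0.049  0.012] tooly [-0.049  0.999 -0.001] toolz [-0.012 -0.001 -1.   ]
shift cm [-0.64 -0.22  2.79]
 turn [-0.05 -0.67  0.12]
 turn [ 1.0600e+00 -8.0000e-02 -1.7988e+02]
```

Emit:
{"fn": "play_rows", "kwargs": {
  "deltas": [
    [[1,0,0,0,0,0,0],[1,0,0,0,0,0,0]]
  ]
}}

```text
clock: 15.45
ee_pos: [602.8, 62.4, 59.2]
eef_rot: [0.001, -0.021, 1.0, -0.0]
ft_force: [-0.7, -0.4, -0.4]
opening: 34.6
gripper_force: 50.3
```

```bash
python3 -c "
from h import *
go([603.1,63.5,25],92.7)"
```

```text
pos [602.8  62.4  59.2] toolx [-0.999 -0.042 -0.001] tooly [-0.042  0.999 -0.   ] toolz [ 0.001 -0.    -1.   ]
shift cm [-0.03  0.11  3.42]
 turn [-0.03  0.07 -0.29]
 turn [1.0000e-01 4.0000e-02 1.7971e+02]
```

Emit:
{"fn": "play_rows", "kwargs": {
  "deltas": [
    [[1,0,0.1,1.5,0,0,0],[1,0,0,1.5,0,0,0],[1,0,0,0.3,0,0,0],[1,0,0,0,0,0,0],[1,0,0,0.2,0,0,0]]
  ]
}}

```text
clock: 15.95
ee_pos: [602.5, 64.9, 23.5]
eef_rot: [0.0, -0.022, 1.0, 0.0]
ft_force: [0.1, -1.1, -1.3]
opening: 34.9
gripper_force: 50.3
```

Emit:
{"fn": "play_rows", "kwargs": {
  "deltas": [
    [[1,0,0,0.1,0,0,0],[1,0,0,0,0,0,0]]
  ]
}}

```text
clock: 16.15
ee_pos: [602.3, 65.0, 22.5]
eef_rot: [0.0, -0.022, 1.0, 0.0]
ft_force: [-0.2, -0.0, -0.5]
opening: 34.6
gripper_force: 50.3
```

Emit:
{"fn": "play_rows", "kwargs": {
  "deltas": [
    [[1,0,0,0.1,0,0,0],[1,0,0,0,0,0,0],[0.42,0,0,0,0,0,0],[0.42,0,0,0,0,0,0],[0.42,0,0,0,0,0,0]]
  ]
}}

```text
clock: 16.65
ee_pos: [602.1, 64.9, 21.2]
eef_rot: [0.0, -0.022, 1.0, 0.0]
ft_force: [-0.1, -0.4, 0.2]
opening: 49.5
gripper_force: 0.0
```

Emit:
{"fn": "play_rows", "kwargs": {
  "deltas": [
    [[0.42,0,0,-2,0,0,0],[0.42,0,0,-4,0,0,0],[0.42,0,-2,-3,0,0,0],[0.3,0.3,-4.5,0,0,0,0],[0.3,0.3,-4.9,0,0,0,0]]
  ]
}}

```text
clock: 17.15
ee_pos: [602.1, -48.6, 112.7]
eef_rot: [0.002, -0.024, 1.0, 0.0]
ft_force: [0.2, 1.0, -1.2]
opening: 60.0
gripper_force: 0.0
```

```bash
python3 -c "
from h import *
go([546,-385,122])"
```

```text
pos [602.1 -48.6 112.7] toolx [-0.999 -0.048 -0.003] tooly [-0.048  0.999  0.001] toolz [ 0.003  0.001 -1.   ]
shift cm [  7.21 -33.34  -0.98]
```

Emit:
{"fn": "play_rows", "kwargs": {
  "deltas": [
    [[0.3,1,-4.8,-0.5,0,0,0],[0.3,1,-4.8,-0.5,0,0,0],[0.3,1,-4.8,0,0,0,0],[0.3,1,-4.8,0,0,0,0],[0.3,1,-4.8,0,0,0,0]]
  ]
}}

```text
clock: 17.65
ee_pos: [561.0, -292.9, 121.4]
eef_rot: [0.0, -0.022, 1.0, 0.0]
ft_force: [0.4, 0.9, -0.1]
opening: 59.9
gripper_force: 0.0
```

Emit:
{"fn": "play_rows", "kwargs": {
  "deltas": [
    [[0.3,1,-4,0,0,0,0],[0.3,0.9,-3.5,0,0,0,0],[0.3,0,0,0,0,0,0],[0.3,0,0,0,0,0,0],[0.3,0,0,0,0,0,0]]
  ]
}}

```text
clock: 18.15
ee_pos: [546.4, -365.2, 120.9]
eef_rot: [-0.0, -0.023, 1.0, 0.001]
ft_force: [-0.3, -0.7, -0.2]
opening: 59.8
gripper_force: 0.0
```

```bash
python3 -c "
from h import *
bore('w8',(547,-388),44)
go([547,-388,-12])
import pickle;pickle.dump(imaging.camera_params('wrist'),open('w8.pkl','wb'))"
```

```text
moved [0.2 0.3 0.1] pos [ 546.7 -364.9  121. ]
expected px [249.1 195.6]
152 174 172 171 174 172 174 169 169 175 172 172 175 171 176 172 174 172 171 171 174 172 172
156 172 174 173 172 177 174 169 170 172 170 169 172 168 169 171 173 170 175 172 171 173 171
160 174 172 171 173 171 171 174 171 174 171 170 170 172 170 170 171 168 171 169 173 171 173
164 172 174 173 171 172 174 172 172 174 169 170 170 171 170 169 169 168 169 172 174 172 173
168 172 172 174 169 172 174 170 171 172 171 172 171 171 170 171 169 169 170 170 172 173 172
172 172 167 172 169 171 173 174 170 176 171 174 168 167 141 169 171 171 170 170 172 173 171
176 172 171 172 173 173 172 104  91  36  34  36  38  35  39  57 173 173 173 173 172 170 172
180 169 174 171 174 100 101 101 114 125 125 127 125 124 129  92 103 170 170 171 170 172 173
184 172 172 173 170  99 103 101 128 161 129 126 126 109 127 126  58 157 172 171 172 174 171
188 168 171 176 102 100 104 116 123 112 172  85  90  86  83 127 127  52 171 171 172 173 172
192 174 173 172  98 104  98 126 125 142 174 174  87  87  82 112 125 110 101 171 172 168 172
196 171 172 102
[... 446 characters left out ...]
16 102 171 170 173 173 138 157 171 127 126 125 128 130 142 143 169 173 169 170 173 173 172
220 103 170 171 173 171 174 172 170 165 127 140 144 158 162 172 171 173 172 170 173 171 173
224 135 172 172 170 174 171 172 172 173 172 172 171 170 174 172 173 169 172 172 173 168 173
228 172 173 170 172 172 171 175 172 168 174 173 174 173 173 173 172 173 173 171 171 173 171
232 174 172 173 173 168 172 173 173 172 173 171 170 173 172 175 173 170 173 173 172 172 172
236 170 177 170 173 171 171 172 171 172 173 171 173 172 171 172 171 176 171 172 170 172 172
x0 205
pos [ 546.7 -364.9  121. ] toolx [-0.999 -0.046 -0.   ] tooly [-0.046  0.999  0.001] toolz [ 0.     0.001 -1.   ]
shift cm [ 0.07 -2.33 13.3 ]
```

Nut C centre is at (249.5,198), so it lies at (549,-388). Its hex needs a +24° turn.

Emit:
{"fn": "play_rows", "kwargs": {
  "deltas": [
    [[0.3,-0.1,-2.3,3,0,0,8],[0.3,0,0,2.5,0,0,8],[0.3,0,0,2,0,0,8],[0.3,0,0,0,0,0,0],[0.3,0,0,0,0,0,0]]
  ]
}}

```text
clock: 18.7
ee_pos: [548.7, -388.5, 46.4]
eef_rot: [-0.0, 0.184, 0.983, 0.0]
ft_force: [0.9, -0.6, 1.6]
opening: 59.7
gripper_force: 0.0
```

```bash
python3 -c "
from h import *
go([549,-388.2,-12])"
```

```text
pos [ 548.7 -388.5   46.4] toolx [-0.932  0.362  0.   ] tooly [0.362 0.932 0.   ] toolz [-0.  0. -1.]
shift cm [-0.02  0.04  5.84]
```

Emit:
{"fn": "play_rows", "kwargs": {
  "deltas": [
    [[0.3,0,0,3,0,0,0],[0.3,0,0,2.8,0,0,0],[0.3,0,0,0,0,0,0],[1,0,0,0,0,0,0],[1,0,0,0,0,0,0]]
  ]
}}

```text
clock: 19.2
ee_pos: [549.3, -390.9, -8.9]
eef_rot: [0.002, 0.186, 0.983, -0.001]
ft_force: [-0.3, 0.9, 0.3]
opening: 34.1
gripper_force: 49.8
```

Emit:
{"fn": "play_rows", "kwargs": {
  "deltas": [
    [[1,0,0,0,0,0,0],[1,0,0,0,0,0,0],[1,0,0,0,0,0,0]]
  ]
}}

```text
clock: 19.5
ee_pos: [549.4, -391.0, -9.0]
eef_rot: [0.002, 0.186, 0.982, -0.001]
ft_force: [-0.0, 1.5, 6.7]
opening: 34.1
gripper_force: 50.6
```

Emit:
{"fn": "play_rows", "kwargs": {
  "deltas": [
    [[1,0,0,-2,0,0,0],[1,0,0,-4,0,0,-8],[1,0,0,-4,0,0,-8],[1,0,0,-1,0,0,-8],[1,0,0,0,0,0,0]]
  ]
}}

```text
clock: 20.0
ee_pos: [549.1, -391.2, 101.8]
eef_rot: [0.003, -0.022, 1.0, -0.001]
ft_force: [-0.7, 0.5, -0.9]
opening: 34.3
gripper_force: 50.2
```

```bash
python3 -c "
from h import *
go([599.6,137.4,100],92.7)"
```

```text
pos [ 549.1 -391.2  101.8] toolx [-0.999 -0.043 -0.005] tooly [-0.043  0.999 -0.003] toolz [ 0.006 -0.003 -1.   ]
shift cm [-7.32 52.59  0.07]
 turn [-0.16  0.31 -0.23]
 turn [  0.49   0.26 179.77]
```

Emit:
{"fn": "play_rows", "kwargs": {
  "deltas": [
    [[1,-0.5,3.5,0,0,0,0],[1,-0.7,4.8,0,0,0,0],[1,-0.7,4.8,0,0,0,0],[1,-0.7,4.8,0,0,0,0],[1,-0.7,4.8,0,0,0,0]]
  ]
}}

```text
clock: 20.5
ee_pos: [569.8, -159.4, 97.1]
eef_rot: [-0.001, -0.02, 1.0, 0.0]
ft_force: [1.1, 0.7, -2.2]
opening: 34.1
gripper_force: 50.2
```

Emit:
{"fn": "play_rows", "kwargs": {
  "deltas": [
    [[1,-0.7,4.8,0,0,0,0],[1,-0.7,4.8,0,0,0,0],[1,-0.7,4.8,0,0,0,0],[1,-0.7,4.8,0,0,0,0],[1,-0.7,4.8,0,0,0,0]]
  ]
}}

```text
clock: 21.0
ee_pos: [594.3, 81.5, 97.1]
eef_rot: [-0.001, -0.02, 1.0, -0.0]
ft_force: [0.2, 0.3, -0.5]
opening: 34.0
gripper_force: 50.2
```

Emit:
{"fn": "play_rows", "kwargs": {
  "deltas": [
    [[1,-0.5,4,0,0,0,0],[1,0,1.8,2,0,0,0],[1,0,0,2,0,0,0],[1,0,0,0,0,0,0],[1,0,0,0,0,0,0]]
  ]
}}

```text
clock: 21.5
ee_pos: [597.2, 136.9, 57.6]
eef_rot: [-0.001, -0.02, 1.0, -0.001]
ft_force: [-0.5, -0.1, -0.8]
opening: 34.3
gripper_force: 50.2
```

```bash
python3 -c "
from h import *
go([599.6,137.4,25],92.7)"
```

```text
pos [597.2 136.9  57.6] toolx [-0.999 -0.041  0.002] tooly [-0.041  0.999 -0.001] toolz [-0.002 -0.001 -1.   ]
shift cm [-0.25  0.05  3.25]
 turn [-0.07 -0.12 -0.35]
 turn [-1.8000e-01  1.1000e-01  1.7965e+02]
```

Emit:
{"fn": "play_rows", "kwargs": {
  "deltas": [
    [[1,-0.2,0,1.5,0,0,0],[1,0,0,1.5,0,0,0],[1,0,0,0.2,0,0,0],[1,0,0,0,0,0,0],[1,0,0,0,0,0,0]]
  ]
}}

```text
clock: 22.0
ee_pos: [600.2, 137.8, 26.5]
eef_rot: [0.0, -0.021, 1.0, 0.0]
ft_force: [0.0, -0.2, -1.4]
opening: 34.1
gripper_force: 50.2
```

Emit:
{"fn": "play_rows", "kwargs": {
  "deltas": [
    [[1,0,0,0.15,0,0,0],[1,0,0,0,0,0,0]]
  ]
}}

```text
clock: 22.2
ee_pos: [600.1, 138.0, 25.1]
eef_rot: [0.0, -0.022, 1.0, 0.0]
ft_force: [-1.0, -0.5, -2.0]
opening: 34.0
gripper_force: 50.2
```

Emit:
{"fn": "play_rows", "kwargs": {
  "deltas": [
    [[1,0,0,0.15,0,0,0],[1,0,0,0.1,0,0,0],[1,0,0,0,0,0,0]]
  ]
}}

```text
clock: 22.5
ee_pos: [600.0, 138.0, 23.0]
eef_rot: [0.0, -0.022, 1.0, 0.0]
ft_force: [-1.9, -0.4, 4.2]
opening: 34.3
gripper_force: 50.7
```

Emit:
{"fn": "play_rows", "kwargs": {
  "deltas": [
    [[0.42,0,0,0,0,0,0],[0.42,0,0,0,0,0,0],[0.42,0,0,0,0,0,0],[0.42,0,0,-2,0,0,0],[0.42,0,0,-4,0,0,0]]
  ]
}}

```text
clock: 23.0
ee_pos: [597.3, 137.4, 79.9]
eef_rot: [-0.004, -0.022, 1.0, -0.001]
ft_force: [0.1, -0.2, -0.2]
opening: 49.7
gripper_force: 0.0
```

Emit:
{"fn": "play_rows", "kwargs": {
  "deltas": [
    [[0.42,0,0,-4,0,0,0],[0.42,0,0,-4,0,0,0],[0.3,-1,-2,0,0,0,0],[0.3,0,0,0,0,0,0],[0.3,0,0,0,0,0,0]]
  ]
}}

```text
clock: 23.5
ee_pos: [610.1, 118.0, 161.7]
eef_rot: [-0.001, -0.021, 1.0, 0.0]
ft_force: [0.1, 1.9, -0.2]
opening: 59.7
gripper_force: 0.0
```

Run:
```python
from h import *
p,im=snap('wrist','w9'); print(pose()[0].round(1))
a=np.deg2rad(2.7);K=np.array(p["K"]);E=np.array(p["extrinsics"])
for oy in (-37,37):
  for ox in (-74,0,74):
    w=np.array([527.5+ox*np.cos(a)-oy*np.sin(a),97+ox*np.sin(a)+oy*np.cos(a),54]); c=K@(E[:3,:3]@w+E[:3,3]); c=c[:2]/c[2]; print(ox,oy,c.round(0))
# handle
hsv=cv2.cvtColor(im,cv2.COLOR_RGB2HSV); y=cv2.inRange(hsv,(18,100,60),(35,255,255))
for c in blobs(y,100):
    r=cv2.minAreaRect(c);print(np.round(r[0],0),np.round(r[1],0),ray(p,r[0],93.5).round(1),ray(p,r[0],63.5).round(1))
```

```text
[609.7 118.8 161.2]
-74 -37 [202. -15.]
0 -37 [208.  91.]
74 -37 [213. 183.]
-74 37 [303. -16.]
0 37 [301.  91.]
74 37 [300. 183.]
[269. 242.] [  4. 199.] [639.1 113.7  93.5] [650.8 113.5  63.5]
[554. 208.] [ 8. 83.] [603.3 323.7  93.5] [610.5 350.2  63.5]
[151.  92.] [68. 16.] [533.5  29.6  93.5] [531.8  18.7  63.5]
[502.  81.] [ 36. 145.] [516.7 265.7  93.5] [513.  284.8  63.5]
[387. 124.] [  9. 250.] [548.4 192.2  93.5] [548.6 202.   63.5]
```

View pics/w9.png

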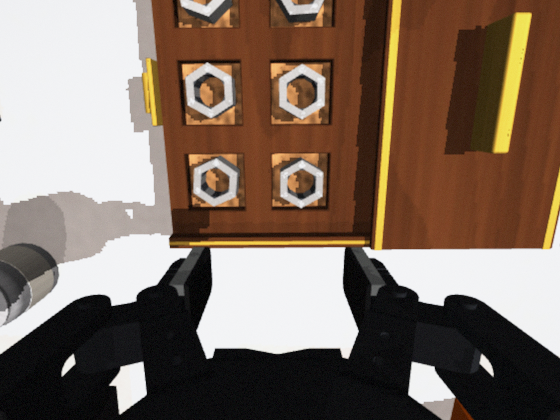

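All six pockets hold flat nuts: the new ones are at (210,90), (215,182) and (301,183). The bar is on the right, at about (515,85). Now re-grip the bar where I released it, at (518,279).

Emit:
{"fn": "play_rows", "kwargs": {
  "deltas": [
    [[0.3,1.8,3.4,0,0,0,0],[0.3,2.2,4.4,0,0,0,0],[0.3,2.2,4.4,0,0,0,0],[0.3,2.2,4.2,2,0,0,0],[0.3,0,0,2,0,0,0]]
  ],
  "squeeze": 40
}}

```text
clock: 24.05
ee_pos: [514.6, 286.9, 121.5]
eef_rot: [-0.002, -0.029, 1.0, 0.002]
ft_force: [-0.5, 0.4, -0.9]
opening: 59.5
gripper_force: 0.0
```

Emit:
{"fn": "play_rows", "kwargs": {
  "deltas": [
    [[0.3,0,0,1,0,0,0],[0.3,0,0,0,0,0,0],[0.3,0,0,0,0,0,0]]
  ]
}}

```text
clock: 24.35
ee_pos: [521.2, 276.1, 113.0]
eef_rot: [0.0, -0.021, 1.0, -0.0]
ft_force: [0.1, 0.5, -0.2]
opening: 59.9
gripper_force: 0.0
```

```bash
python3 -c "
from h import *
go([518.4,279,52],92.7)"
```

```text
pos [521.2 276.1 113. ] toolx [-0.999 -0.041 -0.   ] tooly [-0.041  0.999 -0.001] toolz [ 0.    -0.001 -1.   ]
shift cm [0.27 0.31 6.1 ]
 turn [-0.04  0.01 -0.35]
 turn [2.0000e-02 6.0000e-02 1.7965e+02]
```

Emit:
{"fn": "play_rows", "kwargs": {
  "deltas": [
    [[0.3,0.2,0.3,3,0,0,0],[0.3,0,0,2,0,0,0],[0.3,0,0,1.1,0,0,0],[1,0,0,0,0,0,0],[1,0,0,0,0,0,0]]
  ]
}}

```text
clock: 24.85
ee_pos: [519.5, 280.1, 52.9]
eef_rot: [0.001, -0.021, 1.0, 0.0]
ft_force: [0.8, 0.4, 0.2]
opening: 31.5
gripper_force: 0.0
```

Emit:
{"fn": "play_rows", "kwargs": {
  "deltas": [
    [[1,0,0,0,0,0,0],[1,0,0,0,0,0,0],[1,0,0,0,0,0,0]]
  ]
}}

```text
clock: 25.15
ee_pos: [519.8, 271.6, 53.7]
eef_rot: [-0.0, -0.02, 1.0, -0.005]
ft_force: [-2.7, -15.3, 8.8]
opening: 11.0
gripper_force: 41.0
```

The grip settled with the bar at y≈271.6, at the open stop. So the shut position is y≈97, and the cover started about 6 mm open. Slide it back to the closed stop.

Emit:
{"fn": "play_rows", "kwargs": {
  "deltas": [
    [[1,0,-2.5,0,0,0,0],[1,0,-3.5,0,0,0,0],[1,0,-4,0,0,0,0],[1,0,-4,0,0,0,0],[1,0,-3,0,0,0,0]]
  ]
}}

```text
clock: 25.65
ee_pos: [527.9, 110.6, 53.7]
eef_rot: [0.003, -0.022, 1.0, 0.001]
ft_force: [3.9, 4.8, -3.2]
opening: 11.0
gripper_force: 39.9
```

Emit:
{"fn": "play_rows", "kwargs": {
  "deltas": [
    [[1,0,-0.5,0,0,0,0],[1,0,0,0,0,0,0],[1,0,0,0,0,0,0]]
  ]
}}

```text
clock: 25.95
ee_pos: [528.0, 106.0, 53.7]
eef_rot: [0.002, -0.022, 1.0, 0.0]
ft_force: [1.1, -2.5, 7.6]
opening: 10.6
gripper_force: 41.4
```

Emit:
{"fn": "play_rows", "kwargs": {
  "deltas": [
    [[1,0,-0.4,0,0,0,0],[1,0,-0.3,0,0,0,0],[1,0,0,0,0,0,0]]
  ]
}}

```text
clock: 26.25
ee_pos: [528.3, 102.0, 53.7]
eef_rot: [0.002, -0.023, 1.0, 0.002]
ft_force: [1.8, 1.1, 6.5]
opening: 10.8
gripper_force: 41.3
```

Emit:
{"fn": "play_rows", "kwargs": {
  "deltas": [
    [[1,0,-0.2,0,0,0,0],[1,0,-0.2,0,0,0,0],[1,0,0,0,0,0,0]]
  ]
}}

```text
clock: 26.55
ee_pos: [528.4, 98.4, 53.7]
eef_rot: [0.002, -0.023, 1.0, 0.002]
ft_force: [1.8, 2.3, 7.3]
opening: 11.0
gripper_force: 41.3
```

Emit:
{"fn": "play_rows", "kwargs": {
  "deltas": [
    [[1,0,-0.2,0,0,0,0],[1,0,-0.1,0,0,0,0],[1,0,0,0,0,0,0]]
  ]
}}

```text
clock: 26.85
ee_pos: [528.5, 96.9, 53.6]
eef_rot: [0.002, -0.024, 1.0, 0.002]
ft_force: [1.1, 5.2, 5.9]
opening: 10.9
gripper_force: 41.2
```

Emit:
{"fn": "play_rows", "kwargs": {
  "deltas": [
    [[1,0,-0.3,0,0,0,0],[1,0,0,0,0,0,0]]
  ]
}}

```text
clock: 27.05
ee_pos: [528.5, 97.0, 53.7]
eef_rot: [0.002, -0.024, 1.0, 0.004]
ft_force: [1.2, 10.5, 5.7]
opening: 11.1
gripper_force: 41.2
```

The cover is against its stop: y holds at 97.0 and the force rises to 10 N. Release and retreat.

Emit:
{"fn": "play_rows", "kwargs": {
  "deltas": [
    [[0.3,0,0,0,0,0,0],[0.3,0,0,0,0,0,0],[0.3,0,0,0,0,0,0],[0.3,0,0,0,0,0,0]]
  ]
}}

```text
clock: 27.45
ee_pos: [526.2, 88.5, 51.7]
eef_rot: [-0.0, -0.022, 1.0, -0.0]
ft_force: [-0.4, 0.2, -0.1]
opening: 60.0
gripper_force: 0.0
```

Emit:
{"fn": "play_rows", "kwargs": {
  "deltas": [
    [[0.3,0,0,-3,0,0,0],[0.3,0,0,-4,0,0,0],[0.3,0,0,-4,0,0,0],[0.3,0,0,-3,0,0,0],[0.3,0,0,0,0,0,0]]
  ]
}}

```text
clock: 27.95
ee_pos: [529.5, 88.6, 196.3]
eef_rot: [0.004, -0.021, 1.0, 0.001]
ft_force: [0.7, 0.0, 0.1]
opening: 59.5
gripper_force: 0.0
```

Emit:
{"fn": "play_rows", "kwargs": {
  "deltas": [
    [[0.3,0,0,0,0,0,0],[0.3,0,0,0,0,0,0]]
  ]
}}

```text
clock: 28.15
ee_pos: [525.5, 88.2, 190.5]
eef_rot: [-0.001, -0.022, 1.0, -0.0]
ft_force: [-0.6, 0.4, -1.3]
opening: 59.9
gripper_force: 0.0
```

Run:
```python
from h import *
p,im=snap('wrist','w10'); pp=pose(); print(pp[0].round(1),pp[2]['ft_force'].round(1))
hsv=cv2.cvtColor(im,cv2.COLOR_RGB2HSV); y=cv2.inRange(hsv,(18,100,60),(35,255,255))
for c in blobs(y,150):
    r=cv2.minAreaRect(c);print(np.round(r[0],0),np.round(r[1],0),ray(p,r[0],93.5).round(1),ray(p,r[0],63.5).round(1))
```

```text
[525.5  88.2 190.4] [ 0.2  0.3 -0.8]
[197. 192.] [51.  9.] [523.8  22.5  93.5] [530.8  15.4  63.5]
[287. 197.] [ 15. 107.] [525.5  97.   93.5] [532.7  98.3  63.5]
[470.  43.] [177.   5.] [403.6 225.3  93.5] [396.9 241.1  63.5]
[207. 178.] [281.   8.] [512.1  30.5  93.5] [517.7  24.3  63.5]
[369. 144.] [  8. 215.] [479.5 159.1  93.5] [481.5 167.4  63.5]
```

```bash
python3 -c "
from plant import job
print(job.close_job())"
```

```text
the job is handed in; nothing more can be done
None
```

The job is handed in at about 28 s: the three spare nuts lie flat in pockets 2, 4 and 5, and the cover is slid shut against its stop; I took no final picture of the rest of the bench, and close_job returned no verdict.

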